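# Roll the veneer strips down

### The job

Take the hand roller from its holder and roll it along the board, pressing with a steady, moderate force, until all six veneer strips are down fully home; too light leaves them proud, and more than about 28 N cracks the veneer. Only the roller may touch the board, and the small parts lying about stay where they are. Then stand the roller upright back in its holder and let go.

Things in the scene. Friction and masses are not known exactly. Their poses are not given: they have to be found in the camera images.
- board: Laminating board, fixed: plywood base 170 x 250 x 12 mm, aluminium rail (20 mm high) along each long side, a grey bed 120 x 204 mm with six wooden strips on top. Origin: centre of the base's underside; y along the 250 mm length (rolling direction, across the strips), x along the strips, z up. The bed stands on levelling screws whose setting this pose does not show (see sheet).
- sheet (a point): Board centre, 34 mm above the base's underside: the top of the strips when fully home, if the bed is level at its LOWEST setting. The real bed is somewhere 0 to 14 mm higher and tilted up to 0.04 rad either way about the board's x axis (one end of the row higher), so the height must be felt. Strips not yet home stand up to 4 mm more. Axes as the board's.
- holder: Roller holder, fixed: dark base plate 150 x 74 x 8 mm, two blue posts at x = +-51.5 mm (16 mm thick, 46 mm wide along y) with flat tops 65 mm above the table and 9 mm high lips at y = +-21 mm. Origin: centre of its underside, x from post to post, z up.
- seat (a point): Where the roller's origin lies when it sits in the holder: on the centre line, 16 mm above the table, 3.5 mm play all round. The bridge ends of the roller's fork rest on the post tops, the barrel hangs free between the posts. Axes as the holder's.
- roller: Sprung hand roller, about 0.44 kg, standing in the holder. Origin: lowest point of the unloaded barrel; x along the barrel axis, z up; same turned half round. Black barrel 40 mm dia, 66 long; steel fork, its bridge 112 (x) x 30 mm at 49-55 mm height. Orange handle 30 x 30 mm from 73 to 130 mm height, above a flange 64 x 36 mm (65-73 mm). Fork slides up 9 mm into the handle on a 5 N/mm spring.
- barrel (a joint): Spin of the rubber barrel about its axis, rad, unlimited; changes as the barrel rolls.
- vial: Bystander: amber vial with a white cap, 37 mm diameter, 75 mm tall, standing. Origin at the centre of its underside.
- collar: Bystander: dark steel shaft collar, 44 mm diameter, 14 mm high, lying flat. Origin at the centre of its underside.
- bearing: Bystander: ball bearing, 42 mm diameter, 12 mm high, lying flat. Origin at the centre of its underside.
- strip0 (a joint): How far strip 0 is pressed down, m: 0 standing 4 mm proud, 0.004 fully home. Wooden strip 96 mm (along board x) x 29 mm x 6 mm on foam adhesive, centred at board x = 0, y = -75 mm; light and darker wood alternate. It moves only under about 12 N or more and stays where it was pressed.
- strip1 (a joint): How far strip 1 is pressed down, m: 0 standing 4 mm proud, 0.004 fully home. Wooden strip 96 mm (along board x) x 29 mm x 6 mm on foam adhesive, centred at board x = 0, y = -45 mm; light and darker wood alternate. It moves only under about 12 N or more and stays where it was pressed.
- strip2 (a joint): How far strip 2 is pressed down, m: 0 standing 4 mm proud, 0.004 fully home. Wooden strip 96 mm (along board x) x 29 mm x 6 mm on foam adhesive, centred at board x = 0, y = -15 mm; light and darker wood alternate. It moves only under about 12 N or more and stays where it was pressed.
- strip3 (a joint): How far strip 3 is pressed down, m: 0 standing 4 mm proud, 0.004 fully home. Wooden strip 96 mm (along board x) x 29 mm x 6 mm on foam adhesive, centred at board x = 0, y = +15 mm; light and darker wood alternate. It moves only under about 12 N or more and stays where it was pressed.
- strip4 (a joint): How far strip 4 is pressed down, m: 0 standing 4 mm proud, 0.004 fully home. Wooden strip 96 mm (along board x) x 29 mm x 6 mm on foam adhesive, centred at board x = 0, y = +45 mm; light and darker wood alternate. It moves only under about 12 N or more and stays where it was pressed.
- strip5 (a joint): How far strip 5 is pressed down, m: 0 standing 4 mm proud, 0.004 fully home. Wooden strip 96 mm (along board x) x 29 mm x 6 mm on foam adhesive, centred at board x = 0, y = +75 mm; light and darker wood alternate. It moves only under about 12 N or more and stays where it was pressed.
Not all that is in view belongs to the job. Leave any yellow look-alike of the roller alone.

How it is judged:
By the outcome, as a careful person would: the job done as asked, in the order asked, and still so for the second after the job is handed in, with the robot touching nothing.
It also fails if it takes over 72 s, if anything falls off the work surface, if the arm or the gripper's body presses on something with over 40 N, if the wrist force passes 120 N, or if a joint passes its speed limit or range.

### The arm

A 6-joint arm with a two-finger parallel gripper is mounted at the origin on a cart in front of the work surface, level with it; the furniture and walls round the work are solid. World frame = base frame: x ahead of the robot, y to its left, z up, the work surface at z = 0. Lengths are in m, angles in rad, forces in N, time in s.
With the tool pointing down it reaches from about 0.25 to 0.725 m from the base axis. Payload 4 kg.
Tool frame: the origin (TCP) lies midway between the tips of the shut fingers; the grasp point (between the pads) lies 19 mm behind it; z points along the fingers, y is the line along which they close (so a half turn about z gives the same grasp; the last joint's range is limited). The gripper opens to 85 mm and grips with 20 to 120 N. Pads are 22 mm wide; open, the fingers measure 114 mm over their backs; the gripper's body (76 mm by 85 mm) begins 54 mm behind the grasp point. The pads swing forward as they close: fully open they stand 13 mm farther back than shut.
Start: joints at [1.145, 0.241, 0.005, 1.335, 0, 1.571], TCP at [0.207, 0.455, 0.231] pointing down, gripper open.
Joint ranges: [-2.72, 2.72], [-1.05, 1.87], [-1.09, 1.28], [-1.99, 2.15], [-1.42, 1.44], [-3.14, 3.14]. Speed limits (rad/s): [2.79, 2.79, 3.14, 3.14, 3.14, 3.14].

### API

Orientations are given as a unit quaternion [x, y, z, w].
In Python, from workcell import get_obs, camera, job_done, silhouettes gives the robot as it stands. The module is installed in compiled form; this text tells all that it offers.
- The arm moves only by the tool drive_tool, never from a script. Its argument "increments" is a list of rows, each a list of 3 entries, a list of its own where there are three numbers: the shift along the world's x, y, z in mm, then the turn, a rotation vector about the world's x, y, z in degrees, then the opening, from 0 (shut) to 1 (fully open). A call has 1 to 8 rows; each row shifts and turns the commanded pose from where the row before left it; what a row does not reach is not made up. A row lasts 1/12 s, in which the tool goes at most 41.7 mm and 7.16 degrees, less where a joint would pass 70% of its speed; a pose out of reach is approached as far as the arm can. A call is refused whole if a number of a shift passes 41.7 or a number of a turn 7.16, either way. A call with a gripper value outside its range is refused whole. The fingers move at their own pace and stop on an object; the grip force is fixed at half the most. Time passes only in rows, so rows that do not move let the fingers close. It gives the time, the measured TCP pose, the force, the opening and the grip force at its end, in the units of the state.
- get_obs(): the state, without advancing time (a new reading comes with each control period).
- camera(name): name is "scene" or "top"; returns a dict with "image" (420x560x3 uint8, red, green, blue), "K" (3x3 intrinsics, pixels), "view" (4x4, takes a point from world to camera coordinates). Camera axes: x right, y down, z forward; pixel columns grow to the right and rows downward; lengths in m; the calibration is good to about 2 mm. A picture is of the moment at which its call begins. There is no depth.
- job_done(): hands the job in; it is judged then, once.
Trained networks look in a picture, given as the dict that the camera call returned (one of the last four; its "shot" number tells which), for a name from the list of things; names that differ only in an ending like _2 or _b are one class to them, and where a whole thing is asked for, a point or a joint stands for the part that bears it (a point fixed in the world has none). Each returns a list of dicts, best first, with "conf" (0 to 1); they miss things now and then, are a little off and sometimes report something else, mostly with a low value. They report only what shows in the picture. A call takes as long as a camera call. They do not tell look-alikes from the thing itself.
- silhouettes(query, picture): "region" (420x560 bool, what is visible of it) and "bbox" ([left, top, right, bottom] in pixels, round what is visible of it).
The state is a dict: "clock": time; "joint_pos": joint angles; "joint_vel": joint speeds; "tau": joint torques, N m; "eef_pos": TCP position; "tool_rot": TCP orientation; "ft_force": force on the tool from outside, world axes, zero at the start; "ft_torque": the same for the moment, N m; "grip_width": finger opening in m; "grasp_force": force on a finger pad.
Only numpy, scipy, OpenCV 4.12 (cv2) and the standard library are available. Lean on these libraries where they do the work, as an engineer would, in place of code of your own. Each camera call takes 0.05 s, during which the arm holds its last target. There are 200 camera calls.

## Working session

There is one attempt and no reset: what is moved stays moved. The work goes in short steps, Python scripts to look and compute and a tool call to move; the robot and the scene stay as the last step left them, time stands still between calls to the robot, and variables do not carry over. Pictures are saved under pics/ and viewed, at most 10 in all, crops included, and the job is handed in when it is done.

Besides the shell and the picture viewer there is one more tool, called after "Emit:" by a JSON object that holds its "api" and its "payload". drive_tool: Moves the arm, as the interface text tells. Its arguments: {"type":"object","properties":{"increments":{"type":"array"}},"required":["increments"]}

```bash
mkdir -p pics; cat > h.py <<'E'
import numpy as np, cv2
from workcell import *
def save(n,img): cv2.imwrite('pics/'+n,cv2.cvtColor(np.ascontiguousarray(img),cv2.COLOR_RGB2BGR))
def P(c): return c['K']@c['view'][:3]
def proj(c,X):
    p=P(c)@np.append(X,1); return p[:2]/p[2]
def onz(c,uv,z):
    M=P(c); A=np.c_[M[:,0],M[:,1],-np.array([*uv,1.])]
    return np.linalg.solve(A,-(M[:,2]*z+M[:,3]))[:2]
def tri(c1,u1,c2,u2):
    R=[]
    for c,u in((c1,u1),(c2,u2)):
        M=P(c); R+= [u[0]*M[2]-M[0],u[1]*M[2]-M[1]]
    v=np.linalg.svd(np.array(R))[2][-1]; return v[:3]/v[3]
E
python3 - <<'E'
from h import *
a=camera('scene');b=camera('top')
save('s0.png',a['image']);save('t0.png',b['image'])
o=get_obs();print(o['clock'],o['eef_pos'],o['tool_rot'],o['ft_force'],o['grip_width'])
for n in('board','holder','roller','vial','collar','bearing','strip0'):
    for c,k in((a,'s'),(b,'t')):
        print(n,k,[(round(r['conf'],2),[int(x) for x in r['bbox']]) for r in silhouettes(n,c)][:4])
for c in(a,b): print(-c['view'][:3,:3].T@c['view'][:3,3])
E
```

```text
0.1 [0.20629066 0.45484717 0.23051211] [ 2.11303342e-01  9.77420096e-01 -8.99462012e-04 -2.11890901e-04] [ 0.26473516 -1.33132413  0.82203402] 0.08537838418057941
board s [(0.77, [318, 176, 413, 232]), (0.48, [352, 182, 379, 202])]
board t [(0.91, [335, 197, 431, 266])]
holder s [(0.71, [251, 239, 278, 272])]
holder t [(0.89, [223, 200, 253, 251])]
roller s [(0.74, [169, 197, 199, 218]), (0.67, [122, 251, 167, 305]), (0.6, [117, 216, 147, 260]), (0.25, [280, 172, 290, 197])]
roller t [(0.91, [119, 143, 147, 183]), (0.84, [226, 200, 248, 241]), (0.83, [108, 193, 139, 233]), (0.77, [172, 154, 211, 174])]
vial s [(0.74, [280, 175, 288, 197])]
vial t [(0.76, [313, 150, 327, 169])]
collar s [(0.65, [185, 275, 203, 293])]
collar t [(0.65, [161, 225, 177, 237])]
bearing s [(0.73, [195, 293, 215, 311])]
bearing t [(0.16, [225, 197, 251, 253])]
strip0 s [(0.73, [353, 185, 377, 201]), (0.63, [364, 181, 390, 197]), (0.48, [343, 190, 369, 206]), (0.45, [355, 185, 385, 197])]
strip0 t [(0.95, [381, 214, 395, 250]), (0.86, [397, 212, 412, 247]), (0.85, [358, 212, 374, 250]), (0.78, [349, 214, 363, 252])]
[-0.22703678  0.71216444  0.75598324]
[0.32393591 0.13141204 1.19073869]
```

View pics/s0.png

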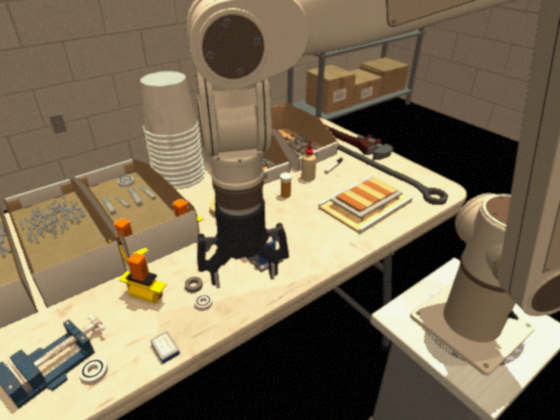

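View pics/t0.png

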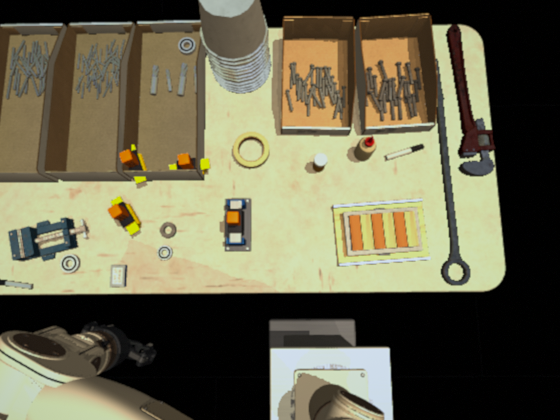

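Top view: the real roller is at (238,222), between blue posts on the dark base. Yellow-forked look-alikes are at (132,160), (190,163) and (125,215). The board is at (381,232). In the scene view the gripper hides the holder at (265,255). I'll enlarge the top view and compute positions.

```bash
python3 - <<'E'
from h import *
b=camera('top'); I=b['image']
z=lambda r0,r1,c0,c1,s:cv2.resize(I[r0:r1,c0:c1],None,fx=s,fy=s,interpolation=cv2.INTER_CUBIC)
A=z(190,260,200,270,5);B=z(190,275,325,440,4)
H=max(A.shape[0],B.shape[0]);out=np.zeros((H,A.shape[1]+B.shape[1],3),np.uint8)
out[:A.shape[0],:A.shape[1]]=A;out[:B.shape[0],A.shape[1]:]=B;save('c1.png',out);print(out.shape)
def rect(m):
    c,_=cv2.findContours(m.astype(np.uint8),0,1); return cv2.minAreaRect(max(c,key=cv2.contourArea))
for n,zz in(('board',.02),('holder',.008),('vial',.04)):
    m=silhouettes(n,b)[0]['region']; r=rect(m); bp=np.array([onz(b,p,zz) for p in cv2.boxPoints(r)])
    print(n,r,bp.round(3).tolist(),bp.mean(0).round(4))
for r in silhouettes('strip0',b):
    q=rect(r['region']);print(round(r['conf'],2),q,onz(b,q[0],.045).round(4))
for r in silhouettes('roller',b):
    q=rect(r['region']);print('roller',q,onz(b,q[0],.06).round(4))
# orange handle top
hsv=cv2.cvtColor(I,cv2.COLOR_RGB2HSV)
m=((hsv[...,0]<14)&(hsv[...,1]>180)&(hsv[...,2]>120)); m2=np.zeros_like(m);m2[200:245,220:255]=m[200:245,220:255]
q=rect(m2);print('handle',q,onz(b,q[0],.13).round(4))
m=(hsv[...,0]>95)&(hsv[...,0]<125)&(hsv[...,1]>60)
E
```

```text
(350, 810, 3)
board ((381.0826110839844, 232.268798828125), (61.7765007019043, 92.0165786743164), 85.71085357666016) [[0.534, -0.018], [0.551, -0.273], [0.381, -0.274], [0.364, -0.026]] [ 0.4578 -0.1481]
holder ((238.0, 225.0), (52.0, 26.0), 90.0) [[0.556, 0.284], [0.556, 0.211], [0.409, 0.21], [0.409, 0.282]] [0.4825 0.2469]
vial ((319.3448181152344, 162.63792419433594), (12.627283096313477, 19.12662124633789), 21.801406860351562) [[0.632, 0.045], [0.683, 0.024], [0.669, -0.009], [0.618, 0.012]] [0.6508 0.0181]
0.89 ((400.1923522949219, 229.53846740722656), (35.84603500366211, 11.163125038146973), 82.87498474121094) [ 0.4608 -0.1937]
0.61 ((389.2134094238281, 230.4207305908203), (35.77981948852539, 11.153586387634277), 83.6598129272461) [ 0.4587 -0.1642]
0.61 ((366.9450988769531, 232.006103515625), (35.11723327636719, 11.153585433959961), 83.6598129272461) [ 0.4549 -0.1044]
0.6 ((377.8581237792969, 231.18560791015625), (35.35379409790039, 11.035669326782227), 82.40535736083984) [ 0.4569 -0.1337]
0.59 ((411.10223388671875, 228.61709594726562), (35.223365783691406, 10.821377754211426), 82.56858825683594) [ 0.4631 -0.223 ]
0.59 ((355.896484375, 232.66587829589844), (35.534507751464844, 10.907309532165527), 84.0938491821289) [ 0.4533 -0.0747]
roller ((235.5, 221.0), (40.0, 17.0), 90.0) [0.4857 0.2486]
roller ((125.40294647216797, 215.60276794433594), (39.541439056396484, 20.43714714050293), 43.36342239379883) [0.503 0.547]
roller ((182.5, 161.0), (16.0, 25.0), 90.0) [0.654  0.3965]
roller ((133.75001525878906, 160.25001525878906), (28.284271240234375, 16.26345443725586), 45.0) [0.6577 0.532 ]
handle ((238.0, 222.0), (0.0, 0.0), 0.0) [0.4731 0.235 ]
```

View pics/c1.png

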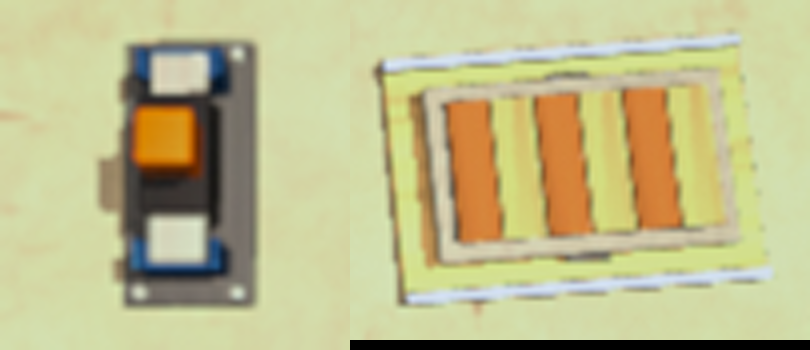

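Emit:
{"api": "drive_tool", "payload": {"increments": [[[30, -38, 15], [0, 0, 0], 1], [[30, -38, 15], [0, 0, 0], 1], [[30, -38, 15], [0, 0, 0], 1], [[30, -38, 15], [0, 0, 0], 1], [[30, -38, 15], [0, 0, 0], 1], [[0, -38, 0], [0, 0, 0], 1], [[0, -38, 0], [0, 0, 0], 1], [[0, -38, 0], [0, 0, 0], 1]]}}

```text
clock: 1.77
eef_pos: [0.33, 0.1835, 0.2931]
tool_rot: [0.211, 0.977, 0.0, 0.0]
ft_force: [0.3, -1.0, 0.0]
grip_width: 0.0854
grasp_force: 0.0
```

The crop confirms the target: orange handle and steel bridge, seated between the blue posts. The handle top is at about (232.6,217), with the bridge ends at (236.4,204.4) and (235.6,238). Next I'll triangulate with the scene camera.

```bash
python3 - <<'E'
from h import *
a=camera('scene');b=camera('top')
I=b['image']
z=lambda I,r0,r1,c0,c1,s:cv2.resize(I[r0:r1,c0:c1],None,fx=s,fy=s,interpolation=cv2.INTER_CUBIC)
h=onz(b,(232.6,217),.146);print('handle@.146',h, 'bridge ends@.071',onz(b,(236.4,204.4),.071),onz(b,(235.6,238),.071))
print('base corners@.008',[onz(b,p,.008).round(4).tolist() for p in((225,198.5),(251,198.5),(251,251),(225,251))])
u=proj(a,[*h,.146]);print('pred in scene',u)
for n in('roller','holder','board','vial'):
    print(n,[(round(r['conf'],2),[int(x) for x in r['bbox']]) for r in silhouettes(n,a)][:4])
# predicted overlays in scene for a handle model and board
J=a['image'].copy()
def dot(X,col):
    p=proj(a,X);cv2.circle(J,tuple(int(round(v)) for v in p),0,col,-1)
for dx in(-.015,.015):
    for dy in(-.015,.015):
        dot([h[0]+dx,h[1]+dy,.146],(0,255,0))
r0,c0=int(u[1])-40,int(u[0])-45
A=z(J,r0,r0+100,c0,c0+90,5)
B=z(J,165,245,310,425,3)
out=np.zeros((500,450+345,3),np.uint8);out[:,:450]=A;out[:240,450:]=B;save('c2.png',out);print(r0,c0)
E
```

```text
handle@.146 [0.48348028 0.24701579] bridge ends@.071 [0.52893931 0.24545801] [0.43880495 0.24683641]
base corners@.008 [[0.5578, 0.2844], [0.5571, 0.2106], [0.4088, 0.2103], [0.4093, 0.2825]]
pred in scene [254.72148203 207.44488231]
roller [(0.85, [241, 207, 271, 250]), (0.83, [123, 253, 168, 302]), (0.8, [171, 197, 200, 221]), (0.64, [338, 194, 368, 209])]
holder [(0.76, [230, 222, 285, 270])]
board [(0.8, [319, 175, 413, 234])]
vial [(0.67, [278, 170, 292, 197]), (0.26, [318, 174, 415, 233])]
167 209
```

View pics/c2.png

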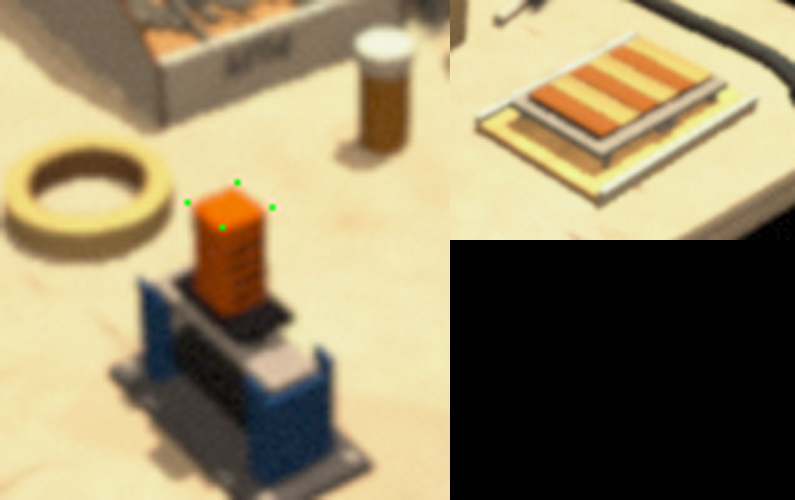

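Both views agree: handle at (0.4835, 0.247), holder axis along world x. Moving above it with the closing line turned to world y, then descending.

Emit:
{"api": "drive_tool", "payload": {"increments": [[[38.4, 15.8, -10], [0, 0, 6.1], 1], [[38.4, 15.8, -10], [0, 0, 6.1], 1], [[38.4, 15.8, -10], [0, 0, 6.1], 1], [[38.4, 15.8, -10], [0, 0, 6.1], 1], [[0, 0, 0], [0, 0, 0], 1], [[0, 0, -30], [0, 0, 0], 1], [[0, 0, -30], [0, 0, 0], 1], [[0, 0, 0], [0, 0, 0], 1]]}}

```text
clock: 2.73
eef_pos: [0.4756, 0.2466, 0.1867]
tool_rot: [-0.001, 1.0, -0.003, -0.006]
ft_force: [-2.7, -1.3, -0.0]
grip_width: 0.0854
grasp_force: 0.0
```

```bash
python3 - <<'E'
from h import *
o=get_obs();print(o['eef_pos'],o['tool_rot'],o['joint_pos'])
a=camera('scene');b=camera('top')
# strip heights by triangulating centroids
def cents(c):
    L=[]
    for r in silhouettes('strip0',c):
        ys,xs=np.nonzero(r['region']);L.append((xs.mean(),ys.mean(),len(xs),round(r['conf'],2)))
    return L
S=sorted(cents(a));T=sorted(cents(b),key=lambda t:t[0])
print(np.round(S,1));print(np.round(T,1))
print(tri(a,(255.2,209.2),b,(232.6,217)))
for t in T:
    best=[(abs(np.subtract(proj(a,X),s[:2])).max().round(1),X.round(4).tolist()) for s in S for X in[tri(a,s[:2],b,t[:2])]]
    print(min(best))
E
```

```text
[0.47562535 0.24662772 0.1867293 ] [-0.00116769  0.99997673 -0.0030008  -0.00601504] [4.78255150e-01 3.44341989e-01 2.98926221e-02 1.26978971e+00
 1.92699772e-04 4.75918424e-01]
[[351.5 201.7 259.    0.5]
 [358.6 197.5 194.    0.7]
 [365.2 194.1 178.    0.6]
 [370.7 190.4 194.    0.7]
 [377.5 187.3 165.    0.6]
 [383.7 184.6 150.    0.6]]
[[355.9 232.2 432.    0.6]
 [367.  231.7 382.    0.9]
 [378.1 231.1 390.    0.9]
 [389.1 230.4 390.    0.7]
 [400.2 229.3 383.    0.7]]
[0.48364203 0.24686868 0.1406415 ]
(np.float64(0.5), [0.4538, -0.076, 0.044])
(np.float64(0.6), [0.4543, -0.1053, 0.0469])
(np.float64(0.7), [0.4555, -0.1351, 0.0467])
(np.float64(0.2), [0.4581, -0.1639, 0.0472])
(np.float64(0.7), [0.4599, -0.1949, 0.0454])
```

Emit:
{"api": "drive_tool", "payload": {"increments": [[[8, 0, 0], [0, 0, 0], 1], [[0, 0, 0], [0, 0, 0], 1]]}}

```text
clock: 3.1
eef_pos: [0.49, 0.2477, 0.1963]
tool_rot: [0.0, 1.0, 0.001, 0.003]
ft_force: [0.1, -0.0, -0.4]
grip_width: 0.0855
grasp_force: 0.0
```

Emit:
{"api": "drive_tool", "payload": {"increments": [[[-7, -0.5, -20], [0, 0, 0], 1], [[0, 0, -25], [0, 0, 0], 1], [[0, 0, -25], [0, 0, 0], 1], [[0, 0, -20], [0, 0, 0], 1], [[0, 0, -6], [0, 0, 0], 1], [[0, 0, 0], [0, 0, 0], 1], [[0, 0, 0], [0, 0, 0], 1], [[0, 0, 0], [0, 0, 0], 1]]}}

```text
clock: 3.77
eef_pos: [0.4821, 0.247, 0.0999]
tool_rot: [0.0, 1.0, 0.001, 0.002]
ft_force: [-0.4, 0.4, -0.1]
grip_width: 0.0853
grasp_force: 0.0
```

Emit:
{"api": "drive_tool", "payload": {"increments": [[[1, 0, 0], [0, 0, 0], 0.7], [[0, 0, 0], [0, 0, 0], 0.4], [[0, 0, 0], [0, 0, 0], 0.2], [[0, 0, 0], [0, 0, 0], 0], [[0, 0, 0], [0, 0, 0], 0], [[0, 0, 0], [0, 0, 0], 0], [[0, 0, 0], [0, 0, 0], 0], [[0, 0, 0], [0, 0, 0], 0]]}}

```text
clock: 4.43
eef_pos: [0.4819, 0.2468, 0.0984]
tool_rot: [-0.0, 1.0, 0.001, 0.0]
ft_force: [-1.0, 1.2, 3.8]
grip_width: 0.0294
grasp_force: 62.0
```

Emit:
{"api": "drive_tool", "payload": {"increments": [[[0, 0, 5], [0, 0, 0], 0], [[0, 0, 15], [0, 0, 0], 0], [[0, 0, 25], [0, 0, 0], 0], [[0, 0, 25], [0, 0, 0], 0], [[0, 0, 20], [0, 0, 0], 0], [[0, 0, 5], [0, 0, 0], 0], [[0, 0, 0], [0, 0, 0], 0], [[0, 0, 0], [0, 0, 0], 0]]}}

```text
clock: 5.1
eef_pos: [0.4808, 0.2457, 0.1914]
tool_rot: [0.0, 1.0, -0.001, -0.001]
ft_force: [-0.4, -0.5, -4.5]
grip_width: 0.0291
grasp_force: 61.3
```

```bash
python3 - <<'E'
from h import *
o=get_obs();print(o['eef_pos'],o['tool_rot'],o['ft_force'],o['ft_torque'],o['grip_width'])
E
```

```text
[0.48084942 0.24569157 0.1913692 ] [ 4.54300983e-05  9.99999008e-01 -7.81541735e-04 -1.17120540e-03] [-0.39853037 -0.47670889 -4.50291141] [-0.04465565 -0.02791016  0.00773449] 0.02913593487451372
```

Emit:
{"api": "drive_tool", "payload": {"increments": [[[-2, -20, 0], [0, 0, 0], 0], [[-4, -40, 0], [0, 0, 0.8], 0], [[-4, -40, 0], [0, 0, 1], 0], [[-4, -40, 0], [0, 0, 1], 0], [[-4, -40, 0], [0, 0, 1], 0], [[-4, -40, 0], [0, 0, 0], 0], [[-3, -40, 0], [0, 0, 0], 0], [[-2, -40, 0], [0, 0, 0], 0]]}}

```text
clock: 5.77
eef_pos: [0.4522, -0.0553, 0.1907]
tool_rot: [-0.033, 0.999, 0.0, -0.002]
ft_force: [0.9, -0.2, -4.3]
grip_width: 0.029
grasp_force: 61.3
```

Emit:
{"api": "drive_tool", "payload": {"increments": [[[0, -20, 0], [0, 0, 0], 0], [[0, 0, -15], [0, 0, 0], 0], [[0, 0, -15], [0, 0, 0], 0], [[0, 0, -5], [0, 0, 0], 0], [[0, 0, 0], [0, 0, 0], 0], [[0, 0, 0], [0, 0, 0], 0], [[0, 0, 0], [0, 0, 0], 0]]}}

```text
clock: 6.35
eef_pos: [0.4549, -0.0734, 0.1581]
tool_rot: [-0.034, 0.999, -0.0, 0.0]
ft_force: [0.5, -0.5, -4.1]
grip_width: 0.0294
grasp_force: 61.4
```

```bash
python3 - <<'E'
from h import *
b=camera('top');a=camera('scene')
z=lambda I,r0,r1,c0,c1,s:cv2.resize(I[r0:r1,c0:c1],None,fx=s,fy=s,interpolation=cv2.INTER_CUBIC)
A=z(a['image'],130,240,300,430,3);B=z(b['image'],170,280,320,445,3)
save('c3.png',np.hstack([A,B]))
E
```

```text
(no output)
```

View pics/c3.png

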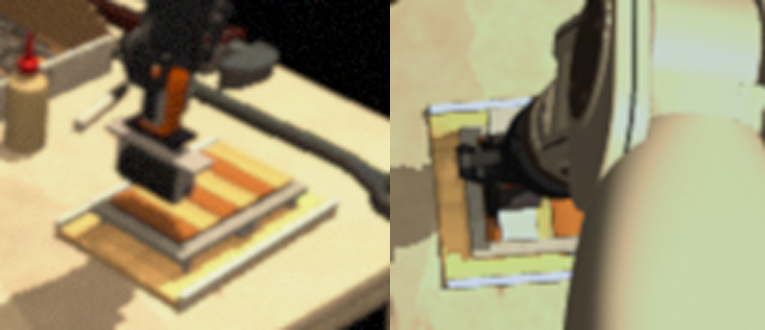

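Emit:
{"api": "drive_tool", "payload": {"increments": [[[0, 0, -8], [0, 0, 0], 0], [[0, 0, -6], [0, 0, 0], 0], [[0, 0, -2], [0, 0, 0], 0], [[0, 0, 0], [0, 0, 0], 0]]}}

```text
clock: 6.78
eef_pos: [0.4538, -0.0735, 0.1409]
tool_rot: [-0.033, 0.999, 0.0, -0.001]
ft_force: [0.5, -0.7, -5.7]
grip_width: 0.0294
grasp_force: 61.6
```

The roller hangs level over the near end of the strip row, aligned with the strips and centred on them. Now I'll feel for the surface.

Emit:
{"api": "drive_tool", "payload": {"increments": [[[0, 0, -2], [0, 0, 0], 0], [[0, 0, -2], [0, 0, 0], 0], [[0, 0, 0], [0, 0, 0], 0], [[0, 0, 0], [0, 0, 0], 0]]}}

```text
clock: 7.12
eef_pos: [0.4547, -0.0737, 0.1379]
tool_rot: [-0.033, 0.999, 0.0, -0.0]
ft_force: [-0.2, 0.4, -4.5]
grip_width: 0.0294
grasp_force: 61.6
```

Emit:
{"api": "drive_tool", "payload": {"increments": [[[0, 0, -2], [0, 0, 0], 0], [[0, 0, 0], [0, 0, 0], 0], [[0, 0, 0], [0, 0, 0], 0]]}}

```text
clock: 7.37
eef_pos: [0.4546, -0.0737, 0.1359]
tool_rot: [-0.033, 0.999, -0.0, -0.0]
ft_force: [0.5, 1.2, -4.0]
grip_width: 0.0291
grasp_force: 61.6
```

Emit:
{"api": "drive_tool", "payload": {"increments": [[[0, 0, -2], [0, 0, 0], 0], [[0, 0, 0], [0, 0, 0], 0], [[0, 0, 0], [0, 0, 0], 0]]}}

```text
clock: 7.62
eef_pos: [0.4545, -0.0737, 0.1338]
tool_rot: [-0.033, 0.999, 0.0, -0.0]
ft_force: [-1.2, -0.2, -3.2]
grip_width: 0.0293
grasp_force: 61.6
```

Emit:
{"api": "drive_tool", "payload": {"increments": [[[0, 0, -1.5], [0, 0, 0], 0], [[0, 0, 0], [0, 0, 0], 0], [[0, 0, 0], [0, 0, 0], 0]]}}

```text
clock: 7.87
eef_pos: [0.4547, -0.0737, 0.1324]
tool_rot: [-0.033, 0.999, 0.0, -0.0]
ft_force: [-0.2, -0.2, -3.8]
grip_width: 0.0294
grasp_force: 61.7
```

Emit:
{"api": "drive_tool", "payload": {"increments": [[[0, 0, -1.5], [0, 0, 0], 0], [[0, 0, 0], [0, 0, 0], 0], [[0, 0, 0], [0, 0, 0], 0]]}}

```text
clock: 8.12
eef_pos: [0.4548, -0.0738, 0.1315]
tool_rot: [-0.033, 0.999, -0.0, 0.0]
ft_force: [-2.0, 0.0, 1.9]
grip_width: 0.0298
grasp_force: 62.2
```

Emit:
{"api": "drive_tool", "payload": {"increments": [[[0, 0, -1], [0, 0, 0], 0], [[0, 0, 0], [0, 0, 0], 0], [[0, 0, -1], [0, 0, 0], 0], [[0, 0, 0], [0, 0, 0], 0], [[0, 0, 0], [0, 0, 0], 0]]}}

```text
clock: 8.53
eef_pos: [0.455, -0.0739, 0.1299]
tool_rot: [-0.033, 0.999, -0.0, 0.001]
ft_force: [-3.1, 0.1, 7.2]
grip_width: 0.0293
grasp_force: 62.8
```

Emit:
{"api": "drive_tool", "payload": {"increments": [[[0, 0, -1], [0, 0, 0], 0], [[0, 0, 0], [0, 0, 0], 0], [[0, 0, 0], [0, 0, 0], 0]]}}

```text
clock: 8.78
eef_pos: [0.455, -0.0739, 0.1289]
tool_rot: [-0.033, 0.999, -0.0, 0.001]
ft_force: [-3.0, 0.4, 7.0]
grip_width: 0.0291
grasp_force: 62.8
```

Emit:
{"api": "drive_tool", "payload": {"increments": [[[0, 0, -1], [0, 0, 0], 0], [[0, 0, 0], [0, 0, 0], 0], [[0, 0, 0], [0, 0, 0], 0]]}}

```text
clock: 9.03
eef_pos: [0.455, -0.0739, 0.128]
tool_rot: [-0.033, 0.999, -0.0, 0.001]
ft_force: [-3.5, -0.8, 6.6]
grip_width: 0.0296
grasp_force: 62.8
```

Emit:
{"api": "drive_tool", "payload": {"increments": [[[0, 0, -1], [0, 0, 0], 0], [[0, 0, 0], [0, 0, 0], 0], [[0, 0, -1], [0, 0, 0], 0], [[0, 0, 0], [0, 0, 0], 0], [[0, 0, 0], [0, 0, 0], 0]]}}

```text
clock: 9.45
eef_pos: [0.4551, -0.074, 0.1264]
tool_rot: [-0.033, 0.999, -0.0, 0.001]
ft_force: [-3.5, -1.5, 10.3]
grip_width: 0.0291
grasp_force: 63.2
```

Emit:
{"api": "drive_tool", "payload": {"increments": [[[0, 0, -1], [0, 0, 0], 0], [[0, 0, 0], [0, 0, 0], 0], [[0, 0, 0], [0, 0, 0], 0]]}}

```text
clock: 9.7
eef_pos: [0.4551, -0.0741, 0.1258]
tool_rot: [-0.033, 0.999, -0.001, 0.001]
ft_force: [-4.5, 0.1, 13.0]
grip_width: 0.0291
grasp_force: 63.5
```

The first strip is home, with about 17 N of contact force including the roller's weight. Now rolling along −y and checking force often.

Emit:
{"api": "drive_tool", "payload": {"increments": [[[0.1, -2, -0.3], [0, 0, 0], 0], [[0.1, -2, 0], [0, 0, 0], 0], [[0.1, -2, 0], [0, 0, 0], 0], [[0.2, -2, 0], [0, 0, 0], 0], [[0.1, -2, 0], [0, 0, 0], 0]]}}

```text
clock: 10.12
eef_pos: [0.4555, -0.082, 0.1255]
tool_rot: [-0.034, 0.999, 0.002, 0.001]
ft_force: [-4.5, 6.3, 13.8]
grip_width: 0.0288
grasp_force: 63.9
```

Emit:
{"api": "drive_tool", "payload": {"increments": [[[0.1, -2, 0], [0, 0, 0], 0], [[0.1, -2, 0], [0, 0, 0], 0], [[0.1, -2, 0], [0, 0, 0], 0], [[0.2, -2, 0], [0, 0, 0], 0], [[0.1, -2, 0], [0, 0, 0], 0]]}}

```text
clock: 10.53
eef_pos: [0.4564, -0.094, 0.1255]
tool_rot: [-0.033, 0.999, -0.001, 0.001]
ft_force: [-4.5, 0.7, 12.0]
grip_width: 0.0293
grasp_force: 63.6
```

Emit:
{"api": "drive_tool", "payload": {"increments": [[[0.1, -2, -0.4], [0, 0, 0], 0], [[0.1, -2, 0], [0, 0, 0], 0], [[0.1, -2, 0], [0, 0, 0], 0], [[0.2, -2, 0], [0, 0, 0], 0], [[0.1, -2, 0], [0, 0, 0], 0], [[0, 0, 0], [0, 0, 0], 0]]}}

```text
clock: 11.03
eef_pos: [0.4571, -0.1046, 0.1252]
tool_rot: [-0.033, 0.999, -0.001, 0.001]
ft_force: [-4.5, -1.7, 12.2]
grip_width: 0.0294
grasp_force: 63.6
```

Emit:
{"api": "drive_tool", "payload": {"increments": [[[0.1, -2, 0], [0, 0, 0], 0], [[0.1, -2, 0], [0, 0, 0], 0], [[0.1, -2, 0], [0, 0, 0], 0], [[0.2, -2, 0], [0, 0, 0], 0], [[0.1, -2, 0], [0, 0, 0], 0]]}}

```text
clock: 11.45
eef_pos: [0.4574, -0.1114, 0.1249]
tool_rot: [-0.034, 0.999, 0.003, 0.001]
ft_force: [-4.0, 9.3, 12.3]
grip_width: 0.0289
grasp_force: 63.9
```

Emit:
{"api": "drive_tool", "payload": {"increments": [[[0.1, -2, -0.3], [0, 0, 0], 0], [[0.1, -2, -0.2], [0, 0, 0], 0], [[0.1, -2, 0], [0, 0, 0], 0], [[0.2, -2, 0], [0, 0, 0], 0], [[0.1, -2, 0], [0, 0, 0], 0]]}}

```text
clock: 11.87
eef_pos: [0.4583, -0.1242, 0.1247]
tool_rot: [-0.033, 0.999, -0.001, 0.001]
ft_force: [-3.7, -1.3, 12.5]
grip_width: 0.0295
grasp_force: 63.6
```

Emit:
{"api": "drive_tool", "payload": {"increments": [[[0.1, -2, -0.3], [0, 0, 0], 0], [[0.1, -2, 0], [0, 0, 0], 0], [[0.1, -2, 0], [0, 0, 0], 0], [[0.2, -2, 0], [0, 0, 0], 0], [[0.1, -2, 0], [0, 0, 0], 0], [[0, 0, 0], [0, 0, 0], 0]]}}

```text
clock: 12.37
eef_pos: [0.459, -0.1348, 0.1245]
tool_rot: [-0.033, 0.999, -0.001, 0.001]
ft_force: [-4.3, -0.0, 13.1]
grip_width: 0.0295
grasp_force: 63.5
```

Emit:
{"api": "drive_tool", "payload": {"increments": [[[0.1, -2, 0], [0, 0, 0], 0], [[0, -2, 0], [0, 0, 0], 0], [[0.1, -2, 0], [0, 0, 0], 0], [[0.1, -2, -0.2], [0, 0, 0], 0], [[0.1, -2, 0], [0, 0, 0], 0]]}}

```text
clock: 12.78
eef_pos: [0.4593, -0.1413, 0.124]
tool_rot: [-0.034, 0.999, 0.003, 0.001]
ft_force: [-3.4, 7.9, 14.1]
grip_width: 0.0294
grasp_force: 64.0
```

Emit:
{"api": "drive_tool", "payload": {"increments": [[[0.1, -2, -0.3], [0, 0, 0], 0], [[0.1, -2, 0], [0, 0, 0], 0], [[0, -2, 0], [0, 0, 0], 0], [[0.1, -2, 0], [0, 0, 0], 0], [[0.1, -2, 0], [0, 0, 0], 0]]}}

```text
clock: 13.2
eef_pos: [0.4602, -0.1544, 0.1241]
tool_rot: [-0.033, 0.999, -0.001, 0.002]
ft_force: [-3.3, -0.0, 11.2]
grip_width: 0.0295
grasp_force: 63.5
```

Emit:
{"api": "drive_tool", "payload": {"increments": [[[0.1, -2, -0.2], [0, 0, 0], 0], [[0.1, -2, 0], [0, 0, 0], 0], [[0, -2, 0], [0, 0, 0], 0], [[0.1, -2, 0], [0, 0, 0], 0], [[0.1, -2, 0], [0, 0, 0], 0], [[0, 0, 0], [0, 0, 0], 0]]}}

```text
clock: 13.7
eef_pos: [0.4608, -0.165, 0.1239]
tool_rot: [-0.033, 0.999, -0.001, 0.002]
ft_force: [-2.0, -1.5, 12.0]
grip_width: 0.029
grasp_force: 63.4
```

Emit:
{"api": "drive_tool", "payload": {"increments": [[[0.1, -2, -0.3], [0, 0, 0], 0], [[0, -2, -0.2], [0, 0, 0], 0], [[0.1, -2, 0], [0, 0, 0], 0], [[0.1, -2, -0.2], [0, 0, 0], 0], [[0.1, -2, 0], [0, 0, 0], 0]]}}

```text
clock: 14.12
eef_pos: [0.4612, -0.1717, 0.1232]
tool_rot: [-0.034, 0.999, 0.002, 0.002]
ft_force: [-2.4, 7.6, 13.6]
grip_width: 0.0293
grasp_force: 64.0
```

Emit:
{"api": "drive_tool", "payload": {"increments": [[[0.1, -2, -0.3], [0, 0, 0], 0], [[0.1, -2, 0], [0, 0, 0], 0], [[0, -2, 0], [0, 0, 0], 0], [[0.1, -2, 0], [0, 0, 0], 0], [[0.1, -2, 0], [0, 0, 0], 0]]}}

```text
clock: 14.53
eef_pos: [0.462, -0.1847, 0.1232]
tool_rot: [-0.033, 0.999, -0.001, 0.002]
ft_force: [-2.4, -0.2, 11.8]
grip_width: 0.0292
grasp_force: 63.5
```

Emit:
{"api": "drive_tool", "payload": {"increments": [[[0.1, -2, -0.2], [0, 0, 0], 0], [[0.1, -2, 0], [0, 0, 0], 0], [[0, -2, 0], [0, 0, 0], 0], [[0.1, -2, 0], [0, 0, 0], 0], [[0.1, -2, 0], [0, 0, 0], 0], [[0, 0, 0], [0, 0, 0], 0]]}}

```text
clock: 15.03
eef_pos: [0.4627, -0.1952, 0.1231]
tool_rot: [-0.033, 0.999, -0.002, 0.003]
ft_force: [-1.7, -1.5, 11.5]
grip_width: 0.0294
grasp_force: 63.5
```

Emit:
{"api": "drive_tool", "payload": {"increments": [[[0.1, -2, -0.3], [0, 0, 0], 0], [[0, -2, -0.3], [0, 0, 0], 0], [[0.1, -2, 0], [0, 0, 0], 0], [[0.1, -2, -0.2], [0, 0, 0], 0], [[0.1, -2, 0], [0, 0, 0], 0]]}}

```text
clock: 15.45
eef_pos: [0.463, -0.2022, 0.1223]
tool_rot: [-0.034, 0.999, 0.002, 0.003]
ft_force: [-1.2, 6.7, 13.7]
grip_width: 0.0294
grasp_force: 64.0
```

Emit:
{"api": "drive_tool", "payload": {"increments": [[[0.1, -2, -0.3], [0, 0, 0], 0], [[0.1, -2, 0], [0, 0, 0], 0], [[0, -2, 0], [0, 0, 0], 0], [[0.1, -2, 0], [0, 0, 0], 0], [[0.1, -2, 0], [0, 0, 0], 0]]}}

```text
clock: 15.87
eef_pos: [0.4638, -0.2149, 0.1224]
tool_rot: [-0.033, 0.999, -0.002, 0.003]
ft_force: [-1.1, -0.1, 12.1]
grip_width: 0.0293
grasp_force: 63.6
```

Emit:
{"api": "drive_tool", "payload": {"increments": [[[0.1, -2, -0.2], [0, 0, 0], 0], [[0.1, -2, 0], [0, 0, 0], 0], [[0, -2, 0], [0, 0, 0], 0], [[0.1, -2, 0], [0, 0, 0], 0], [[0.1, -2, 0], [0, 0, 0], 0], [[0, 0, 0], [0, 0, 0], 0]]}}

```text
clock: 16.37
eef_pos: [0.4644, -0.2255, 0.1222]
tool_rot: [-0.033, 0.999, -0.002, 0.003]
ft_force: [-2.0, -0.3, 11.0]
grip_width: 0.0295
grasp_force: 63.5
```

All six have been traversed at 15–18 N. I'll roll back once a little firmer (~19 N) to be sure.

Emit:
{"api": "drive_tool", "payload": {"increments": [[[0, 0, -0.8], [0, 0, 0], 0], [[0, 0, 0], [0, 0, 0], 0], [[0, 0, 0], [0, 0, 0], 0]]}}

```text
clock: 16.62
eef_pos: [0.4645, -0.2255, 0.1218]
tool_rot: [-0.033, 0.999, -0.002, 0.003]
ft_force: [-0.3, -1.0, 14.1]
grip_width: 0.0294
grasp_force: 63.8
```

Emit:
{"api": "drive_tool", "payload": {"increments": [[[-0.2, 3, 0.1], [0, 0, 0], 0], [[-0.2, 3, 0], [0, 0, 0], 0], [[-0.2, 3, 0.1], [0, 0, 0], 0], [[-0.2, 3, 0.1], [0, 0, 0], 0], [[-0.2, 3, 0], [0, 0, 0], 0], [[-0.2, 3, 0.1], [0, 0, 0], 0]]}}

```text
clock: 17.12
eef_pos: [0.4633, -0.2075, 0.1222]
tool_rot: [-0.033, 0.999, -0.003, 0.003]
ft_force: [-1.8, -1.7, 13.6]
grip_width: 0.0294
grasp_force: 63.8
```

Emit:
{"api": "drive_tool", "payload": {"increments": [[[-0.2, 3, 0.1], [0, 0, 0], 0], [[-0.2, 3, 0], [0, 0, 0], 0], [[-0.2, 3, 0.1], [0, 0, 0], 0], [[-0.2, 3, 0.1], [0, 0, 0], 0], [[-0.2, 3, 0], [0, 0, 0], 0], [[-0.2, 3, 0.1], [0, 0, 0], 0]]}}

```text
clock: 17.62
eef_pos: [0.4622, -0.1894, 0.1226]
tool_rot: [-0.033, 0.999, -0.002, 0.003]
ft_force: [-1.0, -0.7, 14.2]
grip_width: 0.0297
grasp_force: 63.7
```

Emit:
{"api": "drive_tool", "payload": {"increments": [[[-0.2, 3, 0.1], [0, 0, 0], 0], [[-0.2, 3, 0], [0, 0, 0], 0], [[-0.2, 3, 0.1], [0, 0, 0], 0], [[-0.2, 3, 0.1], [0, 0, 0], 0], [[-0.2, 3, 0], [0, 0, 0], 0], [[-0.2, 3, 0.1], [0, 0, 0], 0], [[-0.2, 3, 0.1], [0, 0, 0], 0], [[-0.2, 3, 0], [0, 0, 0], 0]]}}

```text
clock: 18.28
eef_pos: [0.4606, -0.1652, 0.1231]
tool_rot: [-0.033, 0.999, -0.002, 0.003]
ft_force: [-1.4, -0.7, 14.0]
grip_width: 0.0294
grasp_force: 63.7
```

Emit:
{"api": "drive_tool", "payload": {"increments": [[[-0.2, 3, 0.1], [0, 0, 0], 0], [[-0.2, 3, 0], [0, 0, 0], 0], [[-0.2, 3, 0.1], [0, 0, 0], 0], [[-0.2, 3, 0.1], [0, 0, 0], 0], [[-0.2, 3, 0], [0, 0, 0], 0], [[-0.2, 3, 0.1], [0, 0, 0], 0], [[-0.2, 3, 0.1], [0, 0, 0], 0], [[-0.2, 3, 0], [0, 0, 0], 0]]}}

```text
clock: 18.95
eef_pos: [0.4591, -0.1411, 0.1236]
tool_rot: [-0.033, 0.999, -0.002, 0.004]
ft_force: [-1.8, -1.4, 14.9]
grip_width: 0.0295
grasp_force: 63.7
```

Emit:
{"api": "drive_tool", "payload": {"increments": [[[-0.2, 3, 0.1], [0, 0, 0], 0], [[-0.2, 3, 0], [0, 0, 0], 0], [[-0.2, 3, 0.1], [0, 0, 0], 0], [[-0.2, 3, 0.1], [0, 0, 0], 0], [[-0.2, 3, 0], [0, 0, 0], 0], [[-0.2, 3, 0.1], [0, 0, 0], 0], [[-0.2, 3, 0.1], [0, 0, 0], 0], [[-0.2, 3, 0], [0, 0, 0], 0]]}}

```text
clock: 19.62
eef_pos: [0.4575, -0.1169, 0.1241]
tool_rot: [-0.033, 0.999, -0.002, 0.004]
ft_force: [-2.2, -1.1, 15.0]
grip_width: 0.0294
grasp_force: 63.8
```

Emit:
{"api": "drive_tool", "payload": {"increments": [[[-0.2, 3, 0.1], [0, 0, 0], 0], [[-0.2, 3, 0], [0, 0, 0], 0], [[-0.2, 3, 0.1], [0, 0, 0], 0], [[-0.2, 3, 0.1], [0, 0, 0], 0], [[-0.2, 3, 0], [0, 0, 0], 0], [[-0.2, 3, 0.1], [0, 0, 0], 0], [[-0.2, 3, 0.1], [0, 0, 0], 0], [[-0.2, 3, 0.1], [0, 0, 0], 0]]}}

```text
clock: 20.28
eef_pos: [0.4559, -0.0927, 0.1246]
tool_rot: [-0.033, 0.999, -0.002, 0.004]
ft_force: [-2.1, -1.6, 16.5]
grip_width: 0.0292
grasp_force: 63.8
```

Emit:
{"api": "drive_tool", "payload": {"increments": [[[-0.2, 3, 0.1], [0, 0, 0], 0], [[-0.2, 3, 0.1], [0, 0, 0], 0], [[-0.2, 3, 0.1], [0, 0, 0], 0], [[-0.2, 3, 0.1], [0, 0, 0], 0], [[-0.2, 3, 0.1], [0, 0, 0], 0], [[-0.2, 3, 0], [0, 0, 0], 0], [[0, 0, 0], [0, 0, 0], 0]]}}

```text
clock: 20.87
eef_pos: [0.4547, -0.074, 0.1251]
tool_rot: [-0.033, 0.999, -0.001, 0.004]
ft_force: [-2.3, 1.0, 15.9]
grip_width: 0.0293
grasp_force: 63.8
```

Emit:
{"api": "drive_tool", "payload": {"increments": [[[0, 0, 5], [0, 0, 0], 0], [[0, 0, 15], [0, 0, 0], 0], [[0, 0, 25], [0, 0, 0], 0], [[0, 0, 25], [0, 0, 0], 0], [[0, 0, 5], [0, 0, 0], 0], [[0, 0, 0], [0, 0, 0], 0]]}}

```text
clock: 21.37
eef_pos: [0.4534, -0.0739, 0.198]
tool_rot: [-0.033, 0.999, -0.0, 0.002]
ft_force: [1.0, -0.3, -3.8]
grip_width: 0.029
grasp_force: 61.7
```

Emit:
{"api": "drive_tool", "payload": {"increments": [[[2, 20, 0], [0, 0, -0.8], 0], [[4, 40, 0], [0, 0, -1], 0], [[4, 40, 0], [0, 0, -1], 0], [[4, 40, 0], [0, 0, -1], 0], [[4, 40, 0], [0, 0, 0], 0], [[4, 40, 0], [0, 0, 0], 0], [[4, 40, 0], [0, 0, 0], 0], [[0, 0, 0], [0, 0, 0], 0]]}}

```text
clock: 22.03
eef_pos: [0.4775, 0.1933, 0.1941]
tool_rot: [-0.004, 1.0, 0.002, -0.001]
ft_force: [0.9, 0.3, -4.1]
grip_width: 0.0294
grasp_force: 62.3
```

Emit:
{"api": "drive_tool", "payload": {"increments": [[[0, 40, 0], [0, 0, 0], 0], [[0, 10, 0], [0, 0, 0], 0], [[0, 0, 0], [0, 0, 0], 0], [[0, 0, 0], [0, 0, 0], 0], [[0, 0, 0], [0, 0, 0], 0]]}}

```text
clock: 22.45
eef_pos: [0.4771, 0.2352, 0.1952]
tool_rot: [0.0, 1.0, -0.001, -0.001]
ft_force: [0.5, -1.0, -4.3]
grip_width: 0.0292
grasp_force: 63.3
```

```bash
python3 - <<'E'
from h import *
o=get_obs();print(o['eef_pos'],o['tool_rot'],o['ft_force'],o['ft_torque'],o['grip_width'])
b=camera('top');a=camera('scene')
z=lambda I,r0,r1,c0,c1,s:cv2.resize(I[r0:r1,c0:c1],None,fx=s,fy=s,interpolation=cv2.INTER_CUBIC)
A=z(a['image'],165,245,310,425,3);B=z(a['image'],130,290,200,315,3)
out=np.zeros((480,690,3),np.uint8);out[:240,:345]=A;out[:,345:]=B;out[240:,:]=out[240:,:]
out[240:480,:345]=z(b['image'],190,270,325,440,3)
save('c4.png',out)
E
```

```text
[0.47709809 0.2351608  0.19523683] [ 1.81883807e-04  9.99998661e-01 -9.52428097e-04 -1.31861372e-03] [ 0.52382099 -1.00745205 -4.3422628 ] [-0.0028524   0.03342563  0.04309774] 0.029187483265013112
```

View pics/c4.png

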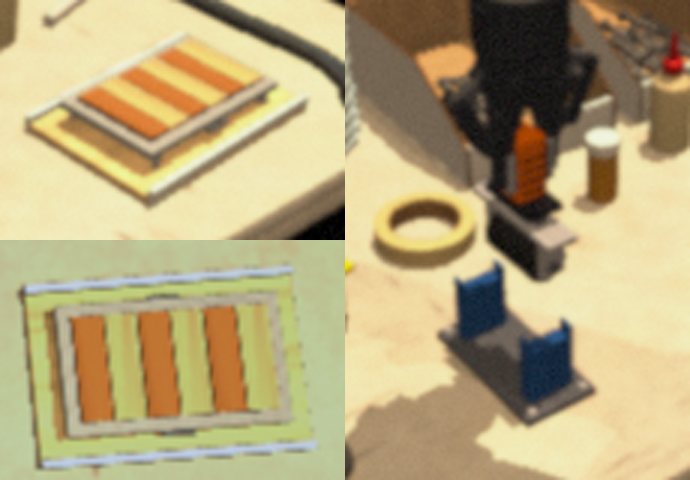

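The strips look flush with the bed frame in both views. Before placing, I'll check the roller for tilt in the grip with a projected overlay.

```bash
python3 - <<'E'
from h import *
o=get_obs();e=o['eef_pos']; a=camera('scene');J=cv2.resize(a['image'][165:235,230:300],None,fx=8,fy=8,interpolation=cv2.INTER_CUBIC)
# handle seat offset: handle centre seen at x=.4836 while TCP .4819
cx,cy,oz=e[0]+.0015,e[1],e[2]-.0824
def L(X,Y):
    p=[tuple(int(round(v)) for v in (proj(a,Z)-[230,165])*8+4) for Z in(X,Y)];cv2.line(J,*p,(0,255,0),1)
c=[(-.056,-.015),(.056,-.015),(.056,.015),(-.056,.015)]
for i in range(4):
    p,q=c[i],c[(i+1)%4];L([cx+p[0],cy+p[1],oz+.055],[cx+q[0],cy+q[1],oz+.055])
L([cx-.033,cy+.02,oz+.02],[cx+.033,cy+.02,oz+.02]);L([cx-.033,cy,oz],[cx+.033,cy,oz])
save('c5.png',J)
E
```

```text
(no output)
```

View pics/c5.png

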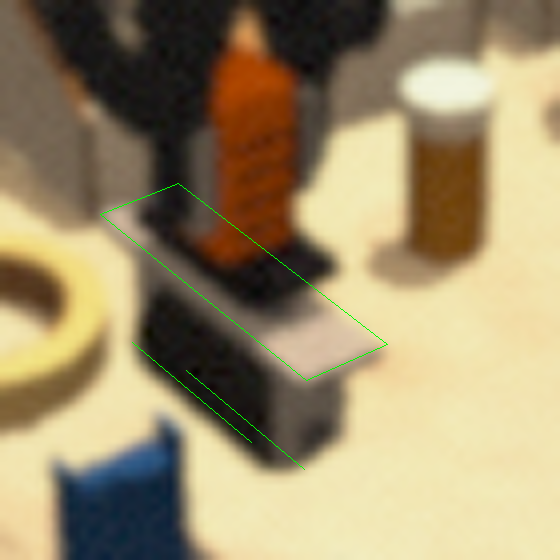

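The overlay matches the roller (bridge outline and barrel), so there is no slip or tilt. Aligning over the recorded seat pose (0.4819, 0.2468).

Emit:
{"api": "drive_tool", "payload": {"increments": [[[4.8, 11.6, 0], [0, 0, 0], 0], [[0, 0, -20], [0, 0, 0], 0], [[0, 0, 0], [0, 0, 0], 0], [[0, 0, 0], [0, 0, 0], 0], [[0, 0, 0], [0, 0, 0], 0]]}}

```text
clock: 23.02
eef_pos: [0.4826, 0.2472, 0.1772]
tool_rot: [0.0, 1.0, -0.0, -0.0]
ft_force: [0.2, -0.1, -3.1]
grip_width: 0.0293
grasp_force: 63.0
```

Emit:
{"api": "drive_tool", "payload": {"increments": [[[-0.5, -0.4, -20], [0, 0, 0], 0], [[0, 0, -25], [0, 0, 0], 0], [[0, 0, -15], [0, 0, 0], 0], [[0, 0, -5], [0, 0, 0], 0], [[0, 0, 0], [0, 0, 0], 0], [[0, 0, 0], [0, 0, 0], 0]]}}

```text
clock: 23.52
eef_pos: [0.4828, 0.2477, 0.1129]
tool_rot: [0.0, 1.0, 0.0, 0.001]
ft_force: [1.0, -0.9, -3.8]
grip_width: 0.0293
grasp_force: 63.1
```

Emit:
{"api": "drive_tool", "payload": {"increments": [[[-0.8, -0.8, -3], [0, 0, 0], 0], [[0, 0, -4], [0, 0, 0], 0], [[0, 0, -4], [0, 0, 0], 0], [[0, 0, -2], [0, 0, 0], 0], [[0, 0, 0], [0, 0, 0], 0], [[0, 0, 0], [0, 0, 0], 0]]}}

```text
clock: 24.02
eef_pos: [0.4816, 0.2468, 0.0994]
tool_rot: [-0.0, 1.0, 0.0, 0.0]
ft_force: [0.1, -0.3, -0.9]
grip_width: 0.0293
grasp_force: 63.9
```

Emit:
{"api": "drive_tool", "payload": {"increments": [[[0, 0, -0.8], [0, 0, 0], 0], [[0, 0, 0], [0, 0, 0], 0], [[0, 0, 0], [0, 0, 0], 0]]}}

```text
clock: 24.27
eef_pos: [0.4816, 0.2469, 0.0987]
tool_rot: [-0.0, 1.0, 0.0, 0.0]
ft_force: [-1.9, -0.5, 2.1]
grip_width: 0.0291
grasp_force: 64.1
```

Seated and the posts carry the load; releasing.

Emit:
{"api": "drive_tool", "payload": {"increments": [[[0, 0, 0], [0, 0, 0], 0.5], [[0, 0, 0], [0, 0, 0], 0.8], [[0, 0, 0], [0, 0, 0], 1], [[0, 0, 0], [0, 0, 0], 1], [[0, 0, 0], [0, 0, 0], 1], [[0, 0, 0], [0, 0, 0], 1]]}}

```text
clock: 24.77
eef_pos: [0.4814, 0.2467, 0.098]
tool_rot: [-0.0, 1.0, 0.0, -0.0]
ft_force: [0.2, -0.5, 0.4]
grip_width: 0.0856
grasp_force: 0.0
```

Emit:
{"api": "drive_tool", "payload": {"increments": [[[0, 0, 10], [0, 0, 0], 1], [[0, 0, 25], [0, 0, 0], 1], [[0, 0, 35], [0, 0, 0], 1], [[0, 0, 35], [0, 0, 0], 1], [[0, -30, 20], [0, 0, 0], 1], [[0, -40, 0], [0, 0, 0], 1], [[0, -40, 0], [0, 0, 0], 1], [[0, -10, 0], [0, 0, 0], 1]]}}

```text
clock: 25.43
eef_pos: [0.4812, 0.1226, 0.2247]
tool_rot: [0.002, 1.0, -0.001, 0.001]
ft_force: [-0.0, -0.8, 0.5]
grip_width: 0.0852
grasp_force: 0.0
```

```bash
python3 - <<'E'
from h import *
o=get_obs();print(o['eef_pos'],o['ft_force'],o['grip_width'],o['clock'])
b=camera('top');a=camera('scene')
z=lambda I,r0,r1,c0,c1,s:cv2.resize(I[r0:r1,c0:c1],None,fx=s,fy=s,interpolation=cv2.INTER_CUBIC)
save('c6.png',np.hstack([z(a['image'],165,275,220,320,4),z(b['image'],170,280,200,285,4)]))
E
```

```text
[0.48122648 0.12261912 0.22467705] [-0.03144845 -0.79143935  0.45873362] 0.08524174066264033 25.4333
```

View pics/c6.png

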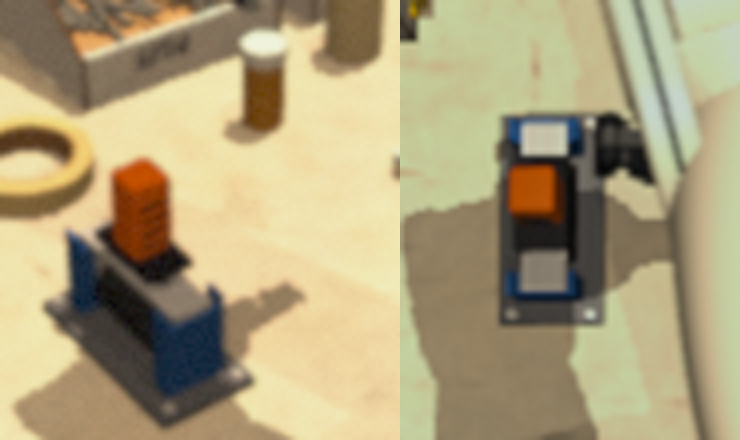

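The roller stands upright between the lips, with the handle top at (232,217) as at the start, and the arm is clear of it.

```bash
python3 -c "
from workcell import *
print(job_done())"
```

```text
the job is handed in; nothing more can be done
None
```

I rolled all six strips down in two passes, with the contact-force readings staying under about 21 N. The roller is back upright in its holder and released, and I handed the job in at about 25.5 s; no verdict came back.

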